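# Open the ware crate's gate and hold it wide

## Robot

A 6-joint arm with a two-finger parallel gripper is mounted at the origin on the work surface. World frame = base frame: x ahead of the robot, y to its left, z up, the work surface at z = 0. Lengths are in m, angles in rad, forces in N, time in s.
With the tool pointing down it reaches from about 0.3 to 0.875 m from the base axis. Payload 4.2 kg.
Tool frame: the origin (TCP) lies at the very end of the fingers, on their centre line; the grasp point (between the pads) lies 19 mm behind it; z points along the fingers, y is the line along which they close (so a half turn about z gives the same grasp; the last joint's range is limited). The gripper opens to 85 mm and grips with 20 to 120 N. Pads are 22 mm wide; open, the fingers measure 114 mm over their backs; the gripper's body (76 mm by 85 mm) begins 54 mm behind the grasp point. The pads swing forward as they close: fully open they stand 13 mm farther back than shut.
Start: joints at [-1.355, 0.32, 1.565, -0, 1.257, -0.02], TCP at [0.134, -0.559, 0.231] pointing down, gripper open.
Joint ranges: [-3.11, 3.11], [-0.84, 2.01], [0.21, 2.61], [-1.34, 4.49], [0.05, 2.63], [-2.56, 2.56]. Speed limits (rad/s): [2.57, 2.57, 3.14, 3.14, 3.14, 3.14].

## Interface

Orientations are given as a 3x3 rotation matrix whose columns are the frame's x, y, z axes.
In Python, from bench import arm gives the robot as it stands. The module is installed in compiled form; this text tells all that it offers.
- The arm moves only by the tool servo_tool, never from a script. Its argument "steps" is text: rows parted by semicolons, each of 7 numbers parted by spaces: the closure, from -1 (fully open) to 1 (shut), then the shift along the tool's x, y, z in m, then the turn, a rotation vector about the tool's x, y, z in rad. A call has 1 to 12 rows; each row is the pose to reach, as a shift and turn from the pose commanded when the call began, along the tool's axes at that moment; what a row does not reach only later rows make up. A row lasts 1/10 s, in which the tool goes at most 50 mm and 8.59 degrees, less where a joint would pass 70% of its speed; a pose out of reach is approached as far as the arm can. A call with a gripper value outside its range is refused whole. The fingers move at their own pace and stop on an object; "newtons" is the grip in N (left out, the last holds). Time passes only in rows, so rows that repeat a pose let the fingers close. It gives the time, the measured TCP pose, the force, the opening and the grip force at its end, in the units of the state.
- arm.get_obs(): the state, without advancing time (a new reading comes with each control period).
- arm.read_camera(name): name is "scene" or "top" or "wrist"; returns the picture (420x560x3 uint8, blue, green, red); there is no depth.
- arm.camera_info(name): a dict with "vfov" (degrees; the focal length in pixels is half the picture's height over the tangent of half this angle, whatever the lens; pixels are square), "cx", "cy" (the principal point, pixels), "R" (3x3) and "t" (3): a world point X has camera coordinates R X + t; the wrist camera has in their place "hand_eye" (4x4, takes a point from camera to tool coordinates, whose origin is the TCP and whose axes are the flange's). Camera axes: x right, y down, z forward; pixel columns grow to the right and rows downward; lengths in m; the calibration is good to about 2 mm. A picture is of the moment at which its call begins: read the wrist's pose just before it. camera_info takes no time and is no camera call.
- arm.finish_job(): hands the job in; it is judged then, once.
Trained networks look in the newest picture that a camera, given by its name, has taken for a name from the list of things; names that differ only in an ending like _2 or _b are one class to them, and where a whole thing is asked for, a point or a joint stands for the part that bears it (a point fixed in the world has none). Each returns a list of dicts, best first, with "confidence" (0 to 1); they miss things now and then, are a little off and sometimes report something else, mostly with a low value. They report only what shows in the picture. A call takes as long as a camera call.
- arm.spot_in(camera, thing): "uv" ([column, row] in pixels, amid what is visible of it).
- arm.spot_point(camera, thing): "uv" ([column, row] in pixels: a listed point, or the origin of a listed thing).
The state is a dict: "time": time; "joint_positions": joint angles; "joint_velocities": joint speeds; "joint_torque": joint torques, N m; "tcp_pos": TCP position; "tcp_rot": TCP orientation; "contact_force": force on the tool from outside, world axes, zero at the start; "wrist_torque": the same for the moment, N m; "grip_width": opening from 0.0 (shut) to 1.0 (fully open); "grasp_force": force on a finger pad.
Only numpy, scipy, OpenCV 4.12 (cv2) and the standard library are available. Lean on these libraries where they do the work, as an engineer would, in place of code of your own. Each camera call takes 0.05 s, during which the arm holds its last target. There are 200 camera calls.

## Task

Lift the loose plywood cover off the crate's front deck and set it down upright on the bench, clear of the crate, without dropping it. Then squeeze open the two steel catches, first the one nearest the gate's hinge and only then the one nearest its handle, and swing the gate out past its half-open detent until it stands wide open, about square to the crate's front; the gate creeps back by itself, so finish while still holding it there by its handle post. Leave the pots in the crate and the jar and tub on the bench alone.

Things in the scene. Friction and masses are not known exactly. Their poses are not given: they have to be found in the camera images.
- crate: Low open-topped wooden ware crate, fixed to the bench, 240 deep (x) x 250 wide (y). Origin on the bench under the middle of its front; +x points into the crate, +y to the hinge end, z up. A deck across its front (5 in front to 95 mm behind the front) has its top at height 90; both catches stand on it. The rest is up to 78 high and holds the pots.
- cover: Loose plywood cover, about 0.2 kg, like a little bench: top plate 60 (x) x 220 (y) x 8 on two upright end boards 60 x 8 x 95 tall; long sides open. Origin in the middle of its underside (level of its feet), y along its length. It stands on the deck over both catches, which reach 90 above the deck: lift it more than 95 mm before moving it sideways.
- cover_grip (a point): Centre of the cover's wooden grip bar, 12 thick (x) x 80 long (y) x 30 high, on top of its plate; 118 above the cover's feet. Axes as the cover's. Take it across x from above.
- catch_near_grip (a point): Squeezing point of the catch nearest the hinge, height 164, fixed to the crate, crate's axes. In front: moving steel thumb tab, 22 wide (y), top at 179. Behind: fixed steel lug, 24 wide, top at 175. Lug's back face 8.5 mm behind the point (+x); tab's front face 27 mm before it latched (29 at its top), 9 squeezed. The hook's arm lies below, before the tab: keep fingertips above height 140.
- catch_far_grip (a point): The same point on the other catch, nearest the handle post, 75 mm to -y of the first; same shape and sizes.
- catch_near (a joint): Rocking of the catch nearest the hinge, rad: 0 latched (hook nose hangs in front of a steel keeper on the gate), 0.26 fully squeezed, hook up. Needs about 3 N at the tab; stays where it is left by friction. The gate is free of it above about 0.18.
- catch_far (a joint): Rocking of the other catch, same meaning.
- gate (a joint): Swing of the wooden gate, rad: 0 shut, 1.57 square to the crate's front, stop at 1.62. Turns about the upright hinge at its +y end, free end coming out towards the crate's -x (clockwise from above). A closing spring pulls it (1 to 2.5 N at the post); a spring plunger by the hinge resists from 0.5 to 0.75 rad (about 4 N at the post) and then parks it at about 0.95 rad, to where it returns if let go beyond.
- gate_hinge (a point): Point on the gate's hinge axis at the height of the middle of the handle post; axes of the crate. Beside it the detent plunger sits on a corner of the deck that juts out to 155 mm from the middle of the crate.
- gate_post (a point): Middle of the gate's handle: round upright wooden post, 18 diameter, 55 tall (height 90 to 145), on a steel bracket (30 wide, top at height 90) in front of the gate at its free end; 175 mm along the gate from the hinge axis, 26 mm in front of the gate's mid-plane. Moves and turns with the gate.
- mug: Terracotta cup, 72 diameter, 75 high, loose inside the crate; to be left alone. Origin under its centre.
- bowl: White bowl, 88 diameter, 50 high, loose inside the crate; to be left alone. Origin under its centre.
- jar: White jar with grey lid, 64 diameter, 85 high, on the bench to one side of the crate; to be left alone. Origin under its centre.
- tub: Grey plastic tub, 90 diameter, 70 high, on the bench to the other side of the crate; to be left alone. Origin under its centre.

How it is judged:
On the way, in this order (a step that is already met when the one before it is completed fails the run):
1. the cover stands upright on the bench, off the crate and let go (height (world z) of cover_grip between 0.1 and 0.135 m and angle between cover_grip's own z axis and vertical below 0.12 rad and contact force between each of the fingers, crate and cover below 0.1 N), for 0.2 s.
2. the catch nearest the hinge is squeezed open (value of joint catch_near above 0.21 rad), for 0.1 s.
3. the catch nearest the handle is squeezed open, the first still open (value of joint catch_far above 0.21 rad and value of joint catch_near above 0.19 rad), for 0.1 s.
4. the gate is past its detent (value of joint gate above 1.15 rad), for 0.1 s.
At the end, for the whole second after the job is handed in: The gate is more than 1.32 rad open, still (under 0.15 rad/s) and held there by the gripper's fingers (over 0.8 N on it), not propped by the cover; the cover stands upright (within 0.12 rad) on the bench, off the crate and not touched by the fingers (all of step 1 and value of joint gate above 1.32 rad and velocity of joint gate between -0.15 and 0.15 rad/s and contact force between the fingers and gate above 0.8 N and contact force between cover and gate below 0.1 N); the arm keeps its last pose, push and grip.
It fails at once if the cover is dropped (falls free faster than 0.5 m/s) (contact force between anything else and cover below 0.05 N and linear speed of cover above 0.5 m/s).
It fails at once if the catch nearest the handle is worked before the one nearest the hinge (value of joint catch_far above 0.12 rad and value of joint catch_near below 0.17 rad).
It fails at once if a pot in the crate, the jar or the tub is shifted more than 40 mm (distance of any of mug, bowl, jar, tub from where it was at the start of the episode above 0.04 m).
It also fails if it takes over 69 s, if anything falls off the work surface, if the arm or the gripper's body presses on something with over 40 N, if the wrist force passes 120 N, or if a joint passes its speed limit or range.

## Working session

There is one attempt and no reset: what is moved stays moved. The work goes in short steps, Python scripts to look and compute and a tool call to move; the robot and the scene stay as the last step left them, time stands still between calls to the robot, and variables do not carry over. Pictures are saved under pics/ and viewed, at most 10 in all, crops included, and the job is handed in when it is done.

Besides the shell and the picture viewer there is one more tool, called after "Emit:" as name(argument=value, ...) on one line, values as JSON. servo_tool: Moves the arm, as the interface text tells. Its arguments: {"type":"object","properties":{"steps":{"type":"string"},"newtons":{"type":"number"}},"required":["steps"]}

```bash
mkdir -p pics; cat > h.py <<'E'
import numpy as np, cv2
from bench import arm
def cam(n, o=None):
    c=arm.camera_info(n); f=210/np.tan(np.radians(c["vfov"])/2)
    if "R" in c: R=np.array(c["R"]);t=np.array(c["t"])
    else:
        H=np.array(c["hand_eye"]); T=np.eye(4);T[:3,:3]=o["tcp_rot"];T[:3,3]=o["tcp_pos"]
        W=np.linalg.inv(T@H); R=W[:3,:3];t=W[:3,3]
    K=np.array([[f,0,c["cx"]],[0,f,c["cy"]],[0,0,1]])
    return K@np.c_[R,t]
def tri(obs): # list of (P,uv)
    A=[]
    for P,(u,v) in obs: A+= [u*P[2]-P[0], v*P[2]-P[1]]
    A=np.array(A); X=np.linalg.lstsq(A[:,:3],-A[:,3],rcond=None)[0]
    r=[np.linalg.norm(proj(P,X)-uv) for P,uv in obs]
    return X,r
def atz(P,uv,z):
    u,v=uv;A=np.array([u*P[2]-P[0],v*P[2]-P[1]])
    return np.r_[np.linalg.solve(A[:,:2],-A[:,3]-A[:,2]*z),z]
def proj(P,X):
    p=P@np.r_[X,1]; return p[:2]/p[2]
E
cat > m.py <<'E'
from h import *
import sys
np.set_printoptions(precision=4,suppress=True)
for n in ["scene","top","wrist"]:
    cv2.imwrite(f"pics/{n}0.png",arm.read_camera(n))
print(arm.get_obs()["time"])
for th in ["crate","cover","cover_grip","catch_near_grip","catch_far_grip","gate_hinge","gate_post","mug","bowl","jar","tub"]:
    ob=[]
    for n in ["scene","top"]:
        d=arm.spot_point(n,th)
        print(th,n,[(np.round(x["uv"],1),round(x["confidence"],2)) for x in d[:2]])
        if d: ob.append((cam(n),np.array(d[0]["uv"])))
    if len(ob)==2: print("   ",*tri(ob))
print(arm.get_obs()["time"])
a=cv2.imread("pics/scene0.png");b=cv2.imread("pics/top0.png")
cv2.imwrite("pics/both.png",cv2.resize(np.vstack([a,b]),(400,600)))
E
python3 m.py
```

```text
0.15
crate scene [(array([252.7, 237.1]), 0.95)]
crate top [(array([283.2, 242.1]), 0.83)]
    [ 0.5989 -0.0365  0.0017] [np.float64(0.5179921755518326), np.float64(0.8954492458448388)]
cover scene [(array([271.4, 222.2]), 0.75)]
cover top [(array([274.5, 218.4]), 0.57)]
    [ 0.6545 -0.0166  0.0838] [np.float64(0.2087671017597447), np.float64(0.37117374516096646)]
cover_grip scene [(array([266.5, 192.6]), 0.73), (array([254. , 237.3]), 0.71)]
cover_grip top [(array([273.2, 220.3]), 0.9)]
    [ 0.6431 -0.0144  0.2027] [np.float64(0.491107987764493), np.float64(0.929101211415278)]
catch_near_grip scene [(array([272.6, 190.6]), 0.9)]
catch_near_grip top [(array([255.3, 222.4]), 0.76)]
    [0.64   0.0251 0.1676] [np.float64(0.7271367513978418), np.float64(1.3730655175810516)]
catch_far_grip scene [(array([266.7, 210.5]), 0.86)]
catch_far_grip top [(array([285.1, 212.7]), 0.6)]
    [ 0.6592 -0.0425  0.1689] [np.float64(1.083036272419916), np.float64(1.9812050934620482)]
gate_hinge scene [(array([259.1, 185. ]), 0.6)]
gate_hinge top [(array([243.7, 255.8]), 0.68), (array([284.6, 242.2]), 
[... 392 characters left out ...]
0.56)]
    [0.7317 0.0516 0.0146] [np.float64(0.26518751583970024), np.float64(0.45927306301271503)]
bowl scene [(array([297.9, 265.9]), 0.71)]
bowl top [(array([290.4, 182.2]), 0.65)]
    [ 0.7573 -0.0599 -0.0078] [np.float64(0.25478065479831863), np.float64(0.41760508169997135)]
jar scene [(array([335.2, 146.2]), 0.7), (array([189.1, 347.2]), 0.61)]
jar top [(array([421.7, 231.8]), 0.81), (array([286.8, 183. ]), 0.18)]
    [ 0.7605 -0.1594  0.5814] [np.float64(56.499851833873464), np.float64(125.98049020944373)]
tub scene [(array([333.8, 146.9]), 0.59)]
tub top [(array([111.7, 221.8]), 0.63)]
    [ 0.6601  0.4165 -0.0075] [np.float64(0.10546954835903814), np.float64(0.20617013243037)]
1.25
```

View pics/scene0.png

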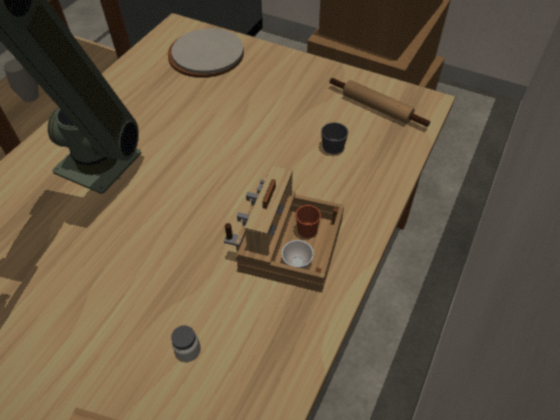

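View pics/top0.png

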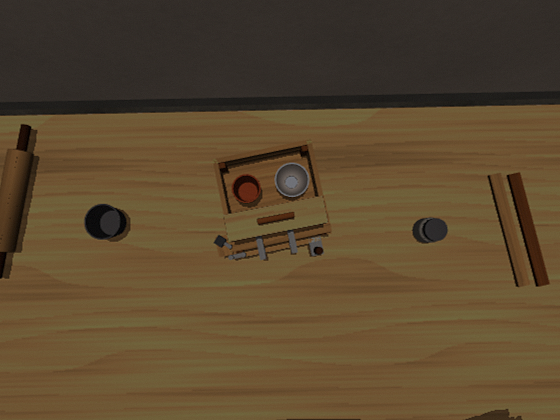

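The scene view shows the cover on the crate's deck at about (268,205), the post at (230,235) and the jar at (186,343). In the top view the grip bar is at (276,218), the hooks at (262,248) and (292,242), the post at (318,249), the tub at (105,222) and the jar at (431,230). The crate yaw is about 0.17.

```bash
cat > goto.py <<'E'
from h import *
from scipy.spatial.transform import Rotation as Ro
np.set_printoptions(precision=4,suppress=True)
def rel(p,R=None,o=None):
    """shift and rotvec in current tool axes to reach p,R"""
    o=o or arm.get_obs(); R0=np.array(o["tcp_rot"])
    if R is None: R=R0
    return R0.T@(np.array(p)-o["tcp_pos"]), Ro.from_matrix(R0.T@R).as_rotvec()
def down(a): # tool down with y axis along world angle a (or a+pi, nearest)
    y=np.array([np.cos(a),np.sin(a),0]);z=np.array([0,0,-1.]);return np.c_[np.cross(y,z),y,z]
E
python3 - <<'E'
from goto import *
o=arm.get_obs();print(np.array(o["tcp_rot"]),o["tcp_pos"])
print(arm.camera_info("wrist"))
for a in (.17,.17+np.pi): print(rel([.56,-.04,.42],down(a)))
E
```

```text
[[ 0.9723  0.2336  0.    ]
 [ 0.2336 -0.9723 -0.0001]
 [-0.      0.0001 -1.    ]] [ 0.1343 -0.5591  0.2313]
{'vfov': 58.9388060230599, 'cx': 275.5084198146173, 'cy': 208.85386805478083, 'hand_eye': array([[ 0.0004, -0.9551, -0.2963,  0.0763],
       [ 1.    ,  0.0007, -0.0007,  0.0014],
       [ 0.0009, -0.2963,  0.9551, -0.1418],
       [ 0.    ,  0.    ,  0.    ,  1.    ]])}
(array([ 0.5352, -0.4053, -0.1887]), array([ 0.0001,  0.0001, -1.505 ]))
(array([ 0.5352, -0.4053, -0.1887]), array([ 0.0001, -0.0001,  1.6366]))
```

Emit:
servo_tool(steps="-1 0.05 -0.04 -0.04 0 0 -0.14;-1 0.1 -0.075 -0.08 0 0 -0.28;-1 0.135 -0.1 -0.12 0 0 -0.42;-1 0.17 -0.13 -0.14 0 0 -0.56;-1 0.205 -0.155 -0.16 0 0 -0.70;-1 0.24 -0.18 -0.17 0 0 -0.84;-1 0.275 -0.21 -0.18 0 0 -0.98;-1 0.31 -0.235 -0.19 0 0 -1.12;-1 0.345 -0.26 -0.19 0 0 -1.26;-1 0.38 -0.29 -0.19 0 0 -1.40;-1 0.415 -0.315 -0.19 0 0 -1.5;-1 0.45 -0.34 -0.19 0 0 -1.505")

```text
time: 2.45
tcp_pos: [0.4857, -0.1303, 0.4218]
tcp_rot: [[-0.171, 0.985, 0.001], [0.985, 0.171, -0.001], [-0.001, 0.001, -1.0]]
contact_force: [0.4, 0.7, 0.1]
grip_width: 0.999
grasp_force: 0.0
```

```bash
python3 - <<'E'
from goto import *
o=arm.get_obs();print(o["time"],np.array(o["tcp_rot"]),o["tcp_pos"],o["joint_positions"])
print(rel([.56,-.04,.42],down(.17)))
E
```

```text
2.45 [[-0.1712  0.9852  0.0012]
 [ 0.9852  0.1712 -0.0006]
 [-0.0008  0.001  -1.    ]] [ 0.4857 -0.1303  0.4218] [-0.2848  0.1439  1.3328 -0.0003  1.6636 -0.4569]
(array([0.0763, 0.0886, 0.0018]), array([0.001 , 0.0008, 0.002 ]))
```

```bash
cat > look.py <<'E'
from goto import *
import json,sys
def look(tag,things):
    o=arm.get_obs(); im=arm.read_camera("wrist"); cv2.imwrite(f"pics/{tag}.png",im)
    P=cam("wrist",o); r={}
    for th in things:
        d=arm.spot_point("wrist",th)
        r[th]=[(list(map(float,x["uv"])),x["confidence"]) for x in d[:2]]
    json.dump(dict(P=P.tolist(),r=r),open(f"{tag}.json","w")); return P,r
if __name__=="__main__":
    P,r=look(sys.argv[1],["crate","cover","cover_grip","catch_near_grip","catch_far_grip","gate_hinge","gate_post"])
    for k in r: print(k,r[k])
E
python3 look.py w1
```

```text
crate [([360.7, 89.6], 0.7), ([475.2, 89.0], 0.28)]
cover [([424.4, 87.7], 0.84)]
cover_grip [([474.3, 87.9], 0.82)]
catch_near_grip []
catch_far_grip []
gate_hinge []
gate_post [([351.7, 159.5], 0.89), ([425.8, 89.2], 0.65)]
```

Emit:
servo_tool(steps="-1 0.01 0.01 0 0 0 0;-1 0.04 0.04 0 0 0 0;-1 0.07 0.07 0 0 0 0;-1 0.08 0.09 0 0 0 0;-1 0.08 0.09 0 0 0 0;-1 0.08 0.09 0 0 0 0")

```text
time: 3.45
tcp_pos: [0.56, -0.0382, 0.4209]
tcp_rot: [[-0.169, 0.986, -0.001], [0.986, 0.169, -0.0], [-0.0, -0.001, -1.0]]
contact_force: [0.1, -0.6, -0.4]
grip_width: 0.999
grasp_force: 0.0
```

```bash
python3 look.py w2; python3 - <<'E'
from goto import *
import json
a=json.load(open("w1.json"));b=json.load(open("w2.json"))
for k in a["r"]:
    ob=[(np.array(d["P"]),np.array(d["r"][k][0][0])) for d in (a,b) if d["r"][k]]
    if len(ob)==2: print(k,*tri(ob))
E
```

```text
crate [([300.9, 145.5], 0.56)]
cover [([348.5, 156.1], 0.76)]
cover_grip [([369.4, 174.5], 0.71)]
catch_near_grip [([401.4, 185.7], 0.27)]
catch_far_grip []
gate_hinge [([302.0, 77.4], 0.61)]
gate_post [([279.4, 222.9], 0.68)]
crate [ 0.597  -0.031  -0.0051] [np.float64(1.238411180150128), np.float64(1.189839670877809)]
cover [ 0.6483 -0.0211  0.1008] [np.float64(1.7116018133586939), np.float64(1.6298674945523661)]
cover_grip [ 0.6483 -0.0218  0.2146] [np.float64(0.35936038663697994), np.float64(0.3369252082051916)]
gate_post [ 0.5781 -0.1163  0.1202] [np.float64(1.0514723009999487), np.float64(1.0015019624070898)]
```

View pics/w2.png

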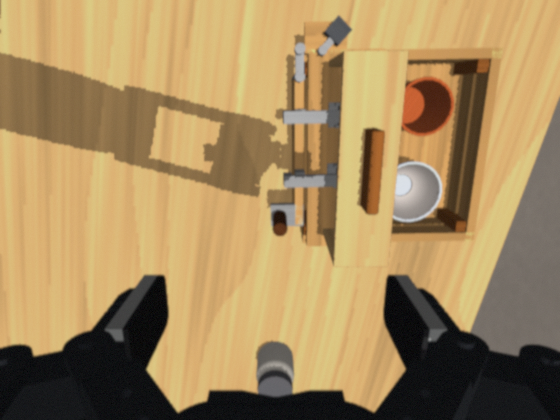

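The wrist view shows the grip bar from (376,130) to (372,213), the post at (280,222), the hook arms at (305,117) and (305,180), and the jar at (275,365).

```bash
python3 - <<'E'
from goto import *
import json
P=np.array(json.load(open("w2.json"))["P"])
im=cv2.imread("pics/w2.png");hsv=cv2.cvtColor(im,cv2.COLOR_BGR2HSV)
m=((hsv[...,2]<150)&(hsv[...,1]>150)).astype(np.uint8); m[:, :355]=0;m[:,390:]=0;m[:120]=0;m[225:]=0
n,l,s,c=cv2.connectedComponentsWithStats(m);i=1+s[1:,4].argmax();print(s[i])
q=np.argwhere(l==i)[:,::-1].astype(np.float32);r=cv2.boxPoints(cv2.minAreaRect(q))
print(r)
W=[atz(P,p,.223) for p in r];print(np.array(W),np.mean(W,0))
# gate post top, hooks at known heights
print("post",atz(P,(280,216),.145))
# edges
for p,z in [((316,30),.09),((306,244),.09),((343,52),.193),((335,265),.193),((407,51),.193),((388,265),.193)]: print(p,atz(P,p,z))
E
```

```text
[361 129  21  85 724]
[[354.0107 210.9275]
 [366.3168 127.8618]
 [381.1396 130.0577]
 [368.8336 213.1235]]
[[ 0.6403 -0.0576  0.223 ]
 [ 0.6331  0.0203  0.223 ]
 [ 0.6467  0.0207  0.223 ]
 [ 0.6548 -0.0574  0.223 ]] [ 0.6437 -0.0185  0.223 ]
post [ 0.5765 -0.1     0.145 ]
(316, 30) [0.5821 0.1128 0.09  ]
(306, 244) [ 0.6224 -0.1515  0.09  ]
(343, 52) [0.6029 0.082  0.193 ]
(335, 265) [ 0.6422 -0.1297  0.193 ]
(407, 51) [0.6608 0.0929 0.193 ]
(388, 265) [ 0.6992 -0.1199  0.193 ]
```

```bash
python3 -c "
import cv2
i=cv2.imread('pics/w2.png')[20:280,260:510];cv2.imwrite('pics/w2c.png',cv2.resize(i,None,fx=2.3,fy=2.3,interpolation=2))"
```

```text
(no output)
```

View pics/w2c.png

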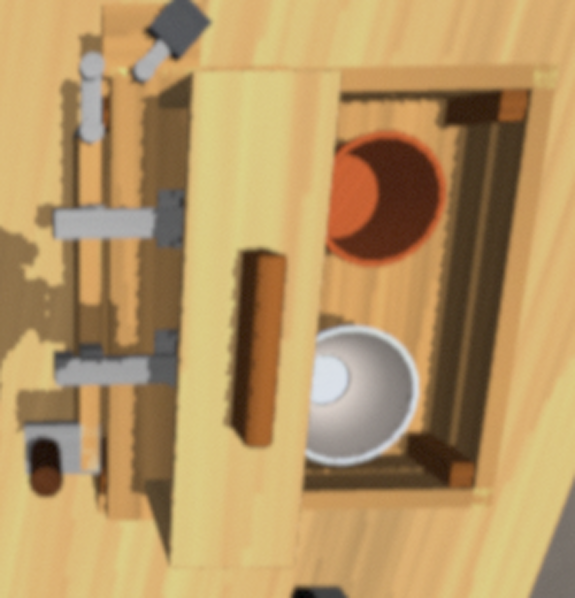

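The crop shows the bar's top face centred at about (375,171) in w2 and the plate parallel to the crate, yaw 0.18. Both hooks reach over the gate, and the gate is shut. Bar is at about (0.6505, -0.019).

```bash
python3 - <<'E'
from goto import *
import json
P=np.array(json.load(open("w2.json"))["P"])
print("bar",atz(P,(375.4,171.5),.223),"jar",atz(P,(275,352),.085))
print(rel([.6505,-.019,.199],down(.18)))
E
```

```text
bar [ 0.6509 -0.0169  0.223 ] jar [ 0.6109 -0.3361  0.085 ]
(array([0.0041, 0.0927, 0.2226]), array([ 0.0005,  0.0002, -0.0109]))
```

Emit:
servo_tool(steps="-1 0.004 0.03 0.02 0 0 -0.01;-1 0.004 0.06 0.05 0 0 -0.01;-1 0.004 0.09 0.09 0 0 -0.01;-1 0.004 0.093 0.13 0 0 -0.01;-1 0.004 0.093 0.16 0 0 -0.01;-1 0.004 0.093 0.185 0 0 -0.01;-1 0.004 0.093 0.2 0 0 -0.01;-1 0.004 0.093 0.21 0 0 -0.01;-1 0.004 0.093 0.217 0 0 -0.01;-1 0.004 0.093 0.22 0 0 -0.01;-1 0.004 0.093 0.221 0 0 -0.01;-1 0.004 0.093 0.221 0 0 -0.01")

```text
time: 5.05
tcp_pos: [0.6514, -0.0185, 0.201]
tcp_rot: [[-0.179, 0.984, 0.001], [0.984, 0.179, -0.0], [-0.0, 0.001, -1.0]]
contact_force: [0.3, 0.0, -0.3]
grip_width: 1.002
grasp_force: 0.0
```

Emit:
servo_tool(steps="0 0 0 0 0 0 0;1 0 0 0 0 0 0;1 0 0 0 0 0 0;1 0 0 0 0 0 0;1 0 0 0 0 0 0;1 0 0 0 0 0 0;1 0 0 0 0 0 0;1 0 0 0 0 0 0", newtons=40)

```text
time: 5.85
tcp_pos: [0.651, -0.0185, 0.2004]
tcp_rot: [[-0.179, 0.984, 0.0], [0.984, 0.179, -0.0], [-0.0, 0.0, -1.0]]
contact_force: [-0.2, 0.2, 1.4]
grip_width: 0.132
grasp_force: 40.5
```

Emit:
servo_tool(steps="1 0 0 -0.005 0 0 0;1 0 0 -0.015 0 0 0;1 0 0 -0.03 0 0 0;1 0 0 -0.045 0 0 0;1 0 0 -0.06 0 0 0;1 0 0 -0.075 0 0 0;1 0 0 -0.09 0 0 0;1 0 0 -0.105 0 0 0;1 0 0 -0.12 0 0 0;1 0 0 -0.13 0 0 0;1 0 0 -0.135 0 0 0;1 0 0 -0.135 0 0 0")

```text
time: 7.05
tcp_pos: [0.6512, -0.0185, 0.3359]
tcp_rot: [[-0.179, 0.984, 0.001], [0.984, 0.179, -0.0], [-0.0, 0.001, -1.0]]
contact_force: [0.2, 0.7, -2.4]
grip_width: 0.13
grasp_force: 39.9
```

```bash
python3 - <<'E'
from goto import *
o=arm.get_obs();cv2.imwrite("pics/s1.png",arm.read_camera("scene")[120:400,100:400])
print(rel([.42,-.29,o["tcp_pos"][2]],down(.18)),o["contact_force"],o["tcp_pos"])
E
```

```text
(array([-0.2258, -0.2758, -0.0007]), array([-0.0004, -0.    , -0.    ])) [ 0.1652  0.68   -2.3635] [ 0.6512 -0.0185  0.3359]
```

View pics/s1.png

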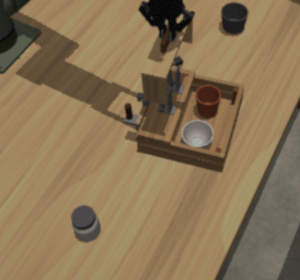

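The cover hangs from the gripper at about (160,80) in the crop, clear above the crate, and the weight reads 2.4 N. I'll carry it to the open bench on the -y side.

Emit:
servo_tool(steps="1 -0.006 -0.008 0 0 0 0;1 -0.02 -0.025 0 0 0 0;1 -0.04 -0.05 0 0 0 0;1 -0.062 -0.076 0 0 0 0;1 -0.085 -0.104 0 0 0 0;1 -0.108 -0.132 0 0 0 0;1 -0.131 -0.16 0 0 0 0;1 -0.154 -0.188 0 0 0 0;1 -0.177 -0.216 0 0 0 0;1 -0.2 -0.244 0 0 0 0;1 -0.22 -0.268 0 0 0 0;1 -0.226 -0.276 0 0 0 0")

```text
time: 8.3
tcp_pos: [0.4171, -0.2921, 0.3348]
tcp_rot: [[-0.176, 0.984, -0.002], [0.984, 0.176, -0.0], [-0.0, -0.002, -1.0]]
contact_force: [-0.2, 0.4, -2.5]
grip_width: 0.131
grasp_force: 39.9
```

Emit:
servo_tool(steps="1 0 0 0.005 0 0 0;1 0 0 0.025 0 0 0;1 0 0 0.05 0 0 0;1 0 0 0.075 0 0 0;1 0 0 0.1 0 0 0;1 0 0 0.125 0 0 0;1 0 0 0.15 0 0 0;1 0 0 0.175 0 0 0;1 0 0 0.195 0 0 0;1 0 0 0.21 0 0 0;1 0 0 0.215 0 0 0;1 0 0 0.215 0 0 0")

```text
time: 9.5
tcp_pos: [0.42, -0.2892, 0.1195]
tcp_rot: [[-0.18, 0.984, -0.001], [0.984, 0.18, 0.001], [0.002, -0.001, -1.0]]
contact_force: [-0.1, 1.4, -1.7]
grip_width: 0.131
grasp_force: 39.8
```

Emit:
servo_tool(steps="1 0 0 0.003 0 0 0;1 0 0 0.005 0 0 0;1 0 0 0.007 0 0 0;1 0 0 0.008 0 0 0;1 0 0 0.009 0 0 0;1 0 0 0.0095 0 0 0;1 0 0 0.0095 0 0 0")

```text
time: 10.2
tcp_pos: [0.4199, -0.2903, 0.1107]
tcp_rot: [[-0.179, 0.984, 0.0], [0.984, 0.179, -0.0], [-0.0, 0.0, -1.0]]
contact_force: [0.7, 0.5, -3.0]
grip_width: 0.131
grasp_force: 39.9
```

Emit:
servo_tool(steps="1 0 0 0.0005 0 0 0;1 0 0 0.001 0 0 0;1 0 0 0.0015 0 0 0;1 0 0 0.0015 0 0 0")

```text
time: 10.6
tcp_pos: [0.42, -0.2904, 0.1103]
tcp_rot: [[-0.179, 0.984, 0.001], [0.984, 0.179, -0.001], [-0.001, 0.001, -1.0]]
contact_force: [-2.0, 2.0, 5.7]
grip_width: 0.132
grasp_force: 41.0
```

Emit:
servo_tool(steps="0.5 0 0 -0.0005 0 0 0;0.3 0 0 -0.001 0 0 0;0 0 0 -0.001 0 0 0;-1 0 0 -0.001 0 0 0;-1 0 0 -0.001 0 0 0;-1 0 0 -0.001 0 0 0;-1 0 0 -0.01 0 0 0;-1 0 0 -0.03 0 0 0;-1 0 0 -0.06 0 0 0;-1 0 0 -0.1 0 0 0;-1 0 0 -0.15 0 0 0;-1 0 0 -0.2 0 0 0")

```text
time: 11.8
tcp_pos: [0.4195, -0.2899, 0.3117]
tcp_rot: [[-0.179, 0.984, 0.0], [0.984, 0.179, -0.0], [-0.0, 0.0, -1.0]]
contact_force: [0.9, -0.5, 0.4]
grip_width: 0.999
grasp_force: 0.0
```

```bash
python3 - <<'E'
from goto import *
print(rel([.56,-.09,.40],down(.18)))
E
```

```text
(array([ 0.1715,  0.1741, -0.0883]), array([0.0001, 0.0002, 0.0001]))
```

Emit:
servo_tool(steps="-1 0.01 0.01 -0.01 0 0 0;-1 0.035 0.035 -0.03 0 0 0;-1 0.06 0.06 -0.05 0 0 0;-1 0.085 0.085 -0.06 0 0 0;-1 0.11 0.11 -0.07 0 0 0;-1 0.135 0.135 -0.08 0 0 0;-1 0.16 0.16 -0.088 0 0 0;-1 0.171 0.174 -0.088 0 0 0;-1 0.171 0.174 -0.088 0 0 0;-1 0.171 0.174 -0.088 0 0 0")

```text
time: 12.8
tcp_pos: [0.56, -0.0912, 0.3964]
tcp_rot: [[-0.179, 0.984, -0.002], [0.984, 0.179, -0.001], [-0.0, -0.002, -1.0]]
contact_force: [-0.3, -0.3, -0.3]
grip_width: 0.999
grasp_force: 0.0
```

```bash
python3 look.py w3
```

```text
crate [([307.6, 110.3], 0.8)]
cover [([164.4, 257.8], 0.69), ([305.8, 112.8], 0.38)]
cover_grip [([141.0, 297.4], 0.67)]
catch_near_grip [([388.6, 61.7], 0.68)]
catch_far_grip [([378.6, 146.5], 0.57)]
gate_hinge [([314.8, 18.9], 0.56), ([380.5, 145.2], 0.54)]
gate_post [([286.0, 187.4], 0.68)]
```

Emit:
servo_tool(steps="-1 0.01 0.02 0 0 0 0;-1 0.04 0.06 0 0 0 0;-1 0.07 0.1 0 0 0 0;-1 0.09 0.13 0 0 0 0;-1 0.1 0.14 0 0 0 0;-1 0.1 0.14 0 0 0 0;-1 0.1 0.14 0 0 0 0")

```text
time: 13.9
tcp_pos: [0.6797, 0.0318, 0.3974]
tcp_rot: [[-0.179, 0.984, -0.001], [0.984, 0.179, -0.001], [-0.001, -0.001, -1.0]]
contact_force: [-0.4, -0.0, -0.1]
grip_width: 1.0
grasp_force: 0.0
```

```bash
python3 look.py w4; python3 - <<'E'
from goto import *
import json
D=[json.load(open(f"w{i}.json")) for i in (2,3,4)]
for k in D[0]["r"]:
    ob=[(np.array(d["P"]),np.array(d["r"][k][0][0])) for d in D[(k[:4] in("catc","cove")):] if d["r"][k]]
    if len(ob)>1: print(k,*tri(ob))
a=cv2.imread("pics/w3.png");b=cv2.imread("pics/w4.png")
cv2.imwrite("pics/w34.png",np.hstack([a[20:400,230:550],b[20:400,80:480]]))
E
```

```text
crate [([211.4, 178.8], 0.83)]
cover [([242.0, 167.4], 0.67)]
cover_grip [([45.2, 361.7], 0.97)]
catch_near_grip [([240.9, 170.0], 0.57)]
catch_far_grip [([242.3, 238.6], 0.56)]
gate_hinge [([184.6, 120.5], 0.91)]
gate_post [([173.3, 264.1], 0.86)]
crate [ 0.5959 -0.031   0.0013] [np.float64(1.342874949569473), np.float64(0.9735799659657491), np.float64(0.7569352610912621)]
cover [0.6771 0.2118 1.009 ] [np.float64(14.339874138920468), np.float64(15.254258724807205)]
cover_grip [ 0.4229 -0.2913  0.1208] [np.float64(0.29635971491061863), np.float64(0.27845482783635994)]
catch_near_grip [0.6451 0.0278 0.1715] [np.float64(1.3095496443315282), np.float64(1.2019798472861494)]
catch_far_grip [ 0.6582 -0.0493  0.1625] [np.float64(0.3255456071391815), np.float64(0.30092171156794173)]
gate_hinge [0.5737 0.0592 0.1223] [np.float64(1.6165602635852594), np.float64(1.49820784527175), np.float64(0.5872589741174594)]
gate_post [ 0.5782 -0.118   0.1169] [np.float64(0.8404005395969932), np.float64(0.5969410881247165), np.float64(0.4823812076975526)]
```

View pics/w34.png

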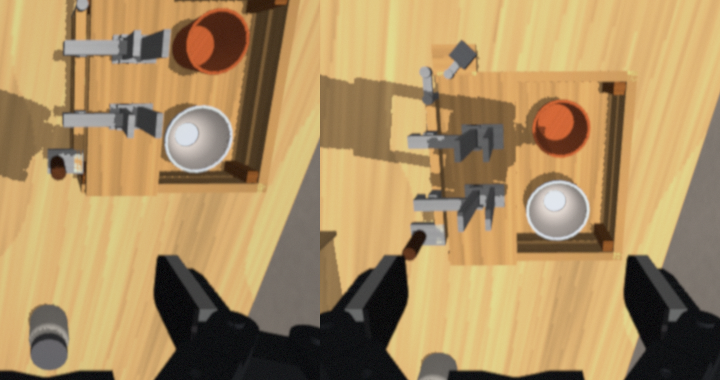

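Both catches now stand clear: hook arms at (85,47) and (90,120) in the left crop. The cover stands on the bench with its grip at z = 0.121, where 0.118 was expected. Next is the near catch.

```bash
python3 - <<'E'
from goto import *
print(rel([.645,.0265,.150],down(.178)))
E
```

```text
(array([ 0.0009, -0.0355,  0.2477]), array([0.0005, 0.0002, 0.0012]))
```

Emit:
servo_tool(steps="-1 0.001 -0.01 0.02 0 0 0;-1 0.001 -0.025 0.06 0 0 0;-1 0.001 -0.0355 0.1 0 0 0;-1 0.001 -0.0355 0.14 0 0 0;-1 0.001 -0.0355 0.17 0 0 0;-1 0.001 -0.0355 0.195 0 0 0;-1 0.001 -0.0355 0.215 0 0 0;-1 0.001 -0.0355 0.23 0 0 0;-1 0.001 -0.0355 0.24 0 0 0;-1 0.001 -0.0355 0.246 0 0 0;-1 0.001 -0.0355 0.248 0 0 0;-1 0.001 -0.0355 0.248 0 0 0")

```text
time: 15.5
tcp_pos: [0.6455, 0.0272, 0.1497]
tcp_rot: [[-0.179, 0.984, 0.001], [0.984, 0.179, -0.0], [-0.0, 0.001, -1.0]]
contact_force: [0.4, -0.3, 0.9]
grip_width: 1.0
grasp_force: 0.0
```

Emit:
servo_tool(steps="-0.5 0 0 0 0 0 0;0 0 0 0 0 0 0;0.2 0 0 0 0 0 0;0.4 0 0 0 0 0 0;0.6 0 0 0 0 0 0;0.6 0 0 0 0 0 0;0.6 0 0 0 0 0 0", newtons=20)

```text
time: 16.2
tcp_pos: [0.6436, 0.0269, 0.1496]
tcp_rot: [[-0.18, 0.984, -0.004], [0.984, 0.18, -0.001], [-0.0, -0.004, -1.0]]
contact_force: [-4.4, -0.8, 6.3]
grip_width: 0.203
grasp_force: 21.0
```

Opening 17.3 mm means fully squeezed. Release, lift, and go on to the far catch.

Emit:
servo_tool(steps="-1 0 0 0 0 0 0;-1 0 0 0 0 0 0;-1 0 0 0 0 0 0;-1 0 0 0 0 0 0;-1 0 0 0 0 0 0;-1 0 0 -0.01 0 0 0;-1 0 0 -0.03 0 0 0;-1 0 0 -0.05 0 0 0;-1 0 0 -0.07 0 0 0;-1 0 0 -0.075 0 0 0;-1 0 0 -0.075 0 0 0")

```text
time: 17.3
tcp_pos: [0.6457, 0.0272, 0.2255]
tcp_rot: [[-0.179, 0.984, 0.003], [0.984, 0.179, -0.0], [-0.0, 0.002, -1.0]]
contact_force: [-1.2, -0.4, -0.0]
grip_width: 1.001
grasp_force: 0.0
```

```bash
python3 - <<'E'
from goto import *
o=arm.get_obs();print(o["tcp_pos"],rel([.6575,-.0475,.150],down(.178)))
E
```

```text
[0.6457 0.0272 0.2255] (array([-0.0756, -0.002 ,  0.0755]), array([0.0025, 0.0005, 0.002 ]))
```

Emit:
servo_tool(steps="-1 -0.02 -0.002 0 0 0 0;-1 -0.045 -0.002 0 0 0 0;-1 -0.07 -0.002 0 0 0 0;-1 -0.075 -0.002 0 0 0 0;-1 -0.075 -0.002 0.015 0 0 0;-1 -0.075 -0.002 0.035 0 0 0;-1 -0.075 -0.002 0.055 0 0 0;-1 -0.075 -0.002 0.067 0 0 0;-1 -0.075 -0.002 0.073 0 0 0;-1 -0.075 -0.002 0.075 0 0 0;-1 -0.075 -0.002 0.075 0 0 0")

```text
time: 18.4
tcp_pos: [0.657, -0.0468, 0.1496]
tcp_rot: [[-0.179, 0.984, 0.001], [0.984, 0.179, -0.0], [-0.0, 0.001, -1.0]]
contact_force: [0.9, 0.3, 0.3]
grip_width: 1.001
grasp_force: 0.0
```

Emit:
servo_tool(steps="-0.5 0 0 0 0 0 0;0 0 0 0 0 0 0;0.2 0 0 0 0 0 0;0.4 0 0 0 0 0 0;0.6 0 0 0 0 0 0;0.6 0 0 0 0 0 0;0.6 0 0 0 0 0 0", newtons=20)

```text
time: 19.1
tcp_pos: [0.6575, -0.0469, 0.1498]
tcp_rot: [[-0.179, 0.984, 0.002], [0.984, 0.179, -0.0], [-0.0, 0.002, -1.0]]
contact_force: [0.3, 0.8, 3.5]
grip_width: 0.213
grasp_force: 20.9
```

Emit:
servo_tool(steps="-1 0 0 0 0 0 0;-1 0 0 0 0 0 0;-1 0 0 0 0 0 0;-1 0 0 0 0 0 0;-1 0 0 0 0 0 0;-1 0 0 -0.01 0 0 0;-1 0 0 -0.03 0 0 0;-1 0 0 -0.05 0 0 0;-1 0 0 -0.07 0 0 0;-1 0 0 -0.1 0 0 0;-1 0 0 -0.1 0 0 0")

```text
time: 20.2
tcp_pos: [0.6589, -0.0472, 0.255]
tcp_rot: [[-0.179, 0.984, 0.01], [0.984, 0.179, -0.001], [-0.003, 0.01, -1.0]]
contact_force: [0.4, -0.8, 0.1]
grip_width: 0.999
grasp_force: 0.0
```

```bash
python3 - <<'E'
from goto import *
o=arm.get_obs();print(o["joint_positions"],rel([.578,-.118,.25],down(.175-np.pi/2+np.pi)))
E
```

```text
[-0.0888  0.4403  1.3178 -0.0001  1.3733 -0.2688] (array([-0.0552, -0.0923,  0.0042]), array([ 0.0055,  0.0098, -1.5658]))
```

Emit:
servo_tool(steps="-1 -0.005 -0.01 0 0 0 -0.14;-1 -0.015 -0.025 0 0 0 -0.28;-0.5 -0.025 -0.04 0 0 0 -0.42;0 -0.035 -0.055 0 0 0 -0.56;0 -0.045 -0.07 0 0 0 -0.7;0 -0.05 -0.08 0 0 0 -0.84;0 -0.055 -0.09 0 0 0 -0.98;0 -0.055 -0.092 0 0 0 -1.12;0 -0.055 -0.092 0 0 0 -1.26;0 -0.055 -0.092 0 0 0 -1.4;0 -0.055 -0.092 0 0 0 -1.54;0 -0.055 -0.092 0 0 0 -1.566")

```text
time: 21.4
tcp_pos: [0.5758, -0.1175, 0.2492]
tcp_rot: [[-0.985, -0.175, -0.0], [-0.175, 0.985, -0.0], [0.0, -0.0, -1.0]]
contact_force: [-0.7, -0.2, 0.3]
grip_width: 0.5
grasp_force: 0.0
```

```bash
python3 - <<'E'
from look import *
P,r=look("w5",["gate_post","gate_hinge"]);print(r)
for k,z in(("gate_post",.1175),("gate_hinge",.1175)):
    if r[k]: print(k,atz(P,r[k][0][0],z))
o=arm.get_obs();print(o["tcp_pos"],rel([.578,-.118,.107],down(.175+np.pi/2)),o["joint_positions"])
E
```

```text
{'gate_post': [([273.7, 201.3], 0.72)], 'gate_hinge': [([500.5, 230.3], 0.91)]}
gate_post [ 0.58   -0.1192  0.1175]
gate_hinge [0.5721 0.0601 0.1175]
[ 0.5759 -0.1175  0.2492] (array([-0.002 , -0.0008,  0.1422]), array([ 0.    , -0.0001, -0.0021])) [-0.2208  0.3297  1.5041 -0.      1.3079 -1.9645]
```

View pics/w5.png

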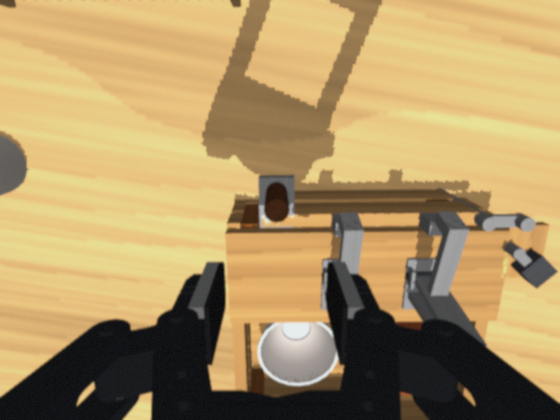

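The wrist view shows both hooks up and back off the gate, and the post at (277,200), centred between the half-open fingers. Descend on it.

Emit:
servo_tool(steps="0 -0.003 -0.001 0.02 0 0 0;0 -0.003 -0.001 0.05 0 0 0;0 -0.003 -0.001 0.08 0 0 0;0 -0.003 -0.001 0.105 0 0 0;0 -0.003 -0.001 0.122 0 0 0;0 -0.003 -0.001 0.134 0 0 0;0 -0.003 -0.001 0.14 0 0 0;0 -0.003 -0.001 0.142 0 0 0;0 -0.003 -0.001 0.142 0 0 0")

```text
time: 22.45
tcp_pos: [0.5796, -0.1181, 0.1078]
tcp_rot: [[-0.985, -0.174, 0.001], [-0.174, 0.985, -0.0], [-0.001, -0.001, -1.0]]
contact_force: [0.4, -0.4, -0.4]
grip_width: 0.498
grasp_force: 0.0
```

Emit:
servo_tool(steps="0.5 0 0 0 0 0 0;1 0 0 0 0 0 0;1 0 0 0 0 0 0;1 0 0 0 0 0 0;1 0 0 0 0 0 0;1 0 0 0 0 0 0", newtons=60)

```text
time: 23.05
tcp_pos: [0.5794, -0.1164, 0.1084]
tcp_rot: [[-0.985, -0.173, 0.001], [-0.173, 0.985, 0.003], [-0.002, 0.002, -1.0]]
contact_force: [-0.9, 4.7, 4.3]
grip_width: 0.194
grasp_force: 58.5
```

```bash
cat > arc.py <<'E'
from goto import *
import sys
# remaining gate path: from current tool pose about the hinge
h=np.array([.5733,.0595]); o=arm.get_obs(); R0=np.array(o["tcp_rot"]);p0=np.array(o["tcp_pos"])
d=p0[:2]-h; print("r",np.hypot(*d),"gate",-(np.arctan2(d[1],d[0])+np.pi/2-.175+np.arctan(26/175)) )
for th in np.arange(.1,1.3,.1):
    c,s=np.cos(-th),np.sin(-th); q=np.r_[h+np.array([[c,-s],[s,c]])@d,p0[2]]
    print(round(th,2),np.round(R0.T@(q-p0),4))
print(o["contact_force"],o["grip_width"],o["joint_positions"])
E
python3 arc.py
```

```text
r 0.17599809417136988 gate -0.007039159116417226
0.1 [ 0.0173  0.0033 -0.    ]
0.2 [ 0.0341  0.0083 -0.    ]
0.3 [ 0.0504  0.015  -0.    ]
0.4 [ 0.0659  0.0233 -0.    ]
0.5 [ 0.0806  0.0331 -0.    ]
0.6 [ 0.0941  0.0443 -0.    ]
0.7 [ 0.1065  0.0568 -0.    ]
0.8 [ 0.1176  0.0704 -0.    ]
0.9 [0.1272 0.0851 0.    ]
1.0 [0.1354 0.1007 0.    ]
1.1 [0.1419 0.1171 0.0001]
1.2 [0.1468 0.134  0.0001]
[-0.9448  4.7145  4.2852] 0.19369022360856253 [-0.2192  0.4444  1.7014  0.0033  0.9952 -1.9661]
```

Emit:
servo_tool(steps="1 0.009 0.0025 0 0 0 0.05;1 0.0173 0.0045 0 0 0 0.1;1 0.026 0.007 0 0 0 0.15;1 0.0341 0.0095 0 0 0 0.2;1 0.0425 0.013 0 0 0 0.25;1 0.0504 0.0163 0 0 0 0.3;1 0.0582 0.0203 0 0 0 0.35;1 0.0659 0.0245 0 0 0 0.4;1 0.0659 0.0245 0 0 0 0.4")

```text
time: 23.95
tcp_pos: [0.51, -0.1056, 0.1084]
tcp_rot: [[-0.975, 0.223, 0.002], [0.223, 0.975, -0.001], [-0.002, -0.001, -1.0]]
contact_force: [0.9, -2.3, 2.2]
grip_width: 0.196
grasp_force: 58.8
```

```bash
python3 arc.py
```

```text
r 0.1768047978715473 gate 0.3937757561511117
0.1 [ 0.0173  0.0034 -0.    ]
0.2 [ 0.0343  0.0084 -0.0001]
0.3 [ 0.0506  0.0152 -0.0001]
0.4 [ 0.0662  0.0235 -0.0002]
0.5 [ 0.0809  0.0334 -0.0002]
0.6 [ 0.0945  0.0447 -0.0002]
0.7 [ 0.1069  0.0572 -0.0003]
0.8 [ 0.118   0.071  -0.0003]
0.9 [ 0.1277  0.0858 -0.0003]
1.0 [ 0.1358  0.1014 -0.0003]
1.1 [ 0.1424  0.1179 -0.0004]
1.2 [ 0.1472  0.1349 -0.0004]
[ 0.9488 -2.2981  2.2179] 0.19616674842567663 [-0.2259  0.3471  1.8665 -0.0006  0.9259 -1.5716]
```

Emit:
servo_tool(steps="1 0.009 0.0015 0 0 0 0.05;1 0.0173 0.0034 0 0 0 0.1;1 0.026 0.0058 0 0 0 0.15;1 0.0343 0.0084 0 0 0 0.2;1 0.0426 0.0116 0 0 0 0.25;1 0.0506 0.0152 0 0 0 0.3;1 0.0585 0.0192 0 0 0 0.35;1 0.0662 0.0235 0 0 0 0.4;1 0.0737 0.0283 0 0 0 0.45;1 0.0809 0.0334 0 0 0 0.5;1 0.0878 0.0389 0 0 0 0.55;1 0.0945 0.0447 0 0 0 0.6")

```text
time: 25.15
tcp_pos: [0.427, -0.042, 0.1083]
tcp_rot: [[-0.679, 0.734, -0.001], [0.734, 0.679, -0.003], [-0.001, -0.003, -1.0]]
contact_force: [-5.9, -7.0, 9.0]
grip_width: 0.197
grasp_force: 60.1
```

```bash
python3 arc.py
```

```text
r 0.1780553146907855 gate 0.9919648015691103
0.1 [ 0.0175  0.0034 -0.    ]
0.2 [ 0.0345  0.0084 -0.0001]
0.3 [ 0.051   0.0152 -0.0001]
0.4 [ 0.0667  0.0236 -0.0002]
0.5 [ 0.0815  0.0335 -0.0002]
0.6 [ 0.0952  0.0448 -0.0003]
0.7 [ 0.1078  0.0574 -0.0003]
0.8 [ 0.119   0.0713 -0.0004]
0.9 [ 0.1287  0.0861 -0.0004]
1.0 [ 0.137   0.1019 -0.0005]
1.1 [ 0.1436  0.1184 -0.0005]
1.2 [ 0.1485  0.1355 -0.0006]
[-5.8749 -6.9715  9.0336] 0.19679789929186237 [-0.1225  0.2208  2.0607 -0.0041  0.861  -0.8658]
```

Emit:
servo_tool(steps="1 0.009 0.0017 0 0 0 0.05;1 0.0175 0.0036 0 0 0 0.1;1 0.026 0.006 0 0 0 0.15;1 0.0345 0.0088 0 0 0 0.2;1 0.0428 0.012 0 0 0 0.25;1 0.051 0.0155 0 0 0 0.3;1 0.059 0.0196 0 0 0 0.35;1 0.0667 0.024 0 0 0 0.4;1 0.0742 0.0287 0 0 0 0.45;1 0.0815 0.0338 0 0 0 0.5;1 0.0815 0.0338 0 0 0 0.5;1 0.0815 0.0338 0 0 0 0.5")

```text
time: 26.35
tcp_pos: [0.3954, 0.0416, 0.1083]
tcp_rot: [[-0.245, 0.97, -0.004], [0.97, 0.245, -0.002], [-0.001, -0.004, -1.0]]
contact_force: [-9.0, -4.4, 14.8]
grip_width: 0.191
grasp_force: 60.6
```

```bash
python3 arc.py|head -1; python3 - <<'E'
from h import *
a=arm.read_camera("scene")[100:400,60:400]; b=arm.read_camera("top")[130:330,200:480]
cv2.imwrite("pics/end.png",np.hstack([cv2.resize(a,(440,388)),cv2.resize(b,None,fx=1.25,fy=388/200)]))
for c in("scene","top"): print(c,arm.spot_point(c,"gate_post")[:1],arm.spot_point(c,"cover_grip")[:1])
print(arm.get_obs())
E
```

```text
r 0.17876273344252672 gate 1.497889008480915
scene [{'uv': [202.1, 168.0], 'confidence': 0.93}] [{'uv': [139.3, 257.2], 'confidence': 0.7}]
top [{'uv': [249.9, 329.7], 'confidence': 0.92}] [{'uv': [395.5, 315.4], 'confidence': 0.7}]
{'time': 26.65, 'joint_positions': array([ 7.62743686e-02,  1.77044713e-01,  2.12181787e+00, -1.54204605e-03,
        8.46825307e-01, -1.69767514e-01]), 'joint_velocities': array([ 0.00029285,  0.0021017 ,  0.00025503, -0.00180946,  0.00048837,
        0.00072947]), 'joint_torque': array([  1.44552726, -21.7047447 , -18.69989276,   0.5823021 ,
        -2.46891081,  -0.21438307]), 'tcp_pos': array([0.39542755, 0.04138435, 0.10825806]), 'tcp_rot': array([[-2.44560650e-01,  9.69625769e-01, -3.99469753e-03],
       [ 9.69633896e-01,  2.44556668e-01, -1.46392574e-03],
       [-4.42530199e-04, -4.23141276e-03, -9.99990950e-01]]), 'contact_force': array([-8.29112417, -3.42411554, 14.78114072]), 'wrist_torque': array([-0.51299346,  1.02900125, -0.19626555]), 'grasp_force': 60.55095076560974, 'grip_width': 0.19532336053098528}
```

View pics/end.png

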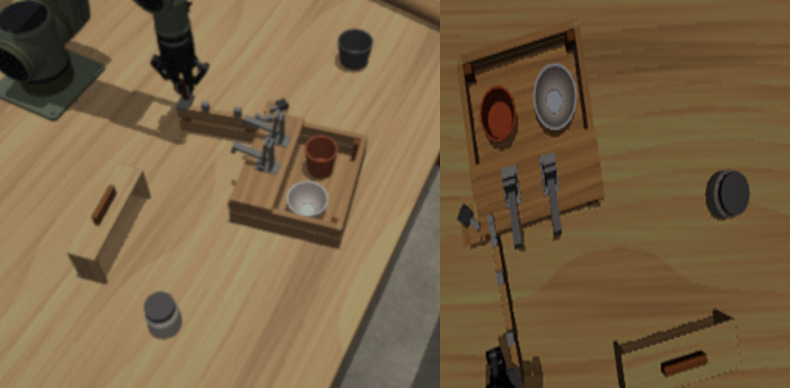

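The gate stands square to the crate's front, held by its post. The cover stands upright on the bench, and the pots, jar and tub look undisturbed.

```bash
python3 -c "
from bench import arm
print(arm.finish_job())"
```

```text
the job is handed in; nothing more can be done
None
```

I handed the job in at about 27 s. The cover stands upright on the bench, both catches are squeezed open in order (hinge side first), and the gate is held by its post at about 1.5 rad; the interface gave no verdict.

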